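# Fit a bayonet lamp insert into a lamp house

### The arm

A 6-joint arm with a two-finger parallel gripper is mounted at the origin on the work surface; the furniture and walls round the work are solid. World frame = base frame: x ahead of the robot, y to its left, z up, the work surface at z = 0. Lengths are in m, angles in rad, forces in N, time in s.
With the tool pointing down it reaches from about 0.4 to 0.825 m from the base axis. Payload 7 kg.
Tool frame: the origin (TCP) lies at the centre of the arm's flange, where the gripper is bolted on; the fingertips stand 173 mm ahead of it and the grasp point (between the pads) lies 155 mm ahead of it; z points along the fingers, y is the line along which they close (so a half turn about z gives the same grasp; the last joint's range is limited). The gripper opens to 85 mm and grips with 20 to 120 N. Pads are 22 mm wide; open, the fingers measure 114 mm over their backs; the gripper's body (76 mm by 85 mm) begins 54 mm behind the grasp point. The pads swing forward as they close: fully open they stand 13 mm farther back than shut.
Start: joints at [1.535, 0.359, 0.012, 0, -1.224, -0.288], TCP at [0.215, 0.64, 0.405] pointing down, gripper open.
Joint ranges: [-3.07, 3.07], [-1.43, 2.12], [-1.02, 1.25], [-3.03, 1.67], [-3.05, -0], [-3.03, 3.03]. Speed limits (rad/s): [2.39, 2.39, 3.01, 3.14, 3.14, 3.14].

### API

Orientations are given as a unit quaternion [w, x, y, z].
In Python, from station import monitor, get_image, order gives the robot as it stands.
- The arm moves only by the tool send_rows, never from a script. Its argument "commands" is a list of rows, each a list of 6 numbers: the shift along the tool's x, y, z in mm, then the turn, a rotation vector about the tool's x, y, z in rad. In form: [[x, y, z, ax, ay, az], ...]. A call has 1 to 20 rows; each row shifts and turns the commanded pose from where the row before left it, along the tool's axes as they then stand; what a row does not reach is not made up. A row lasts 1/10 s, in which the tool goes at most 50 mm and 8.59 degrees, less where a joint would pass 70% of its speed; a pose out of reach is approached as far as the arm can. A call with a gripper value outside its range is refused whole. "gripper" is the opening, from -1 (shut) to 1 (fully open), so that 0 is half open, set as the call begins (left out, the last holds). The fingers move at their own pace and stop on an object; "squeeze" is the grip in N (left out, the last holds). Time passes only in rows, so rows that do not move let the fingers close. It gives the time, the measured TCP pose, the force, the opening and the grip force at its end, in the units of the state.
- monitor.read_state(): the state, without advancing time (a new reading comes with each control period).
- get_image(name): name is "side" or "top" or "wrist"; returns a dict with "color" (384x512x3 uint8, blue, green, red), "camera_matrix" (3x3 intrinsics, pixels), "origin" and "attitude" of the camera in the world. Camera axes: x right, y up, looking along -z (the intrinsics and any distortion apply to the point x, -y, -z); pixel columns grow to the right and rows downward; lengths in m; the calibration is good to about 2 mm. A picture is of the moment at which its call begins. There is no depth.
- order.sign_off(): hands the job in; it is judged then, once.
The state is a dict: "time_s": time; "qpos": joint angles; "dq": joint speeds; "tau": joint torques, N m; "eef_pos": TCP position; "tool_rot": TCP orientation; "wrist_force": force on the tool from outside, world axes, zero at the start; "torque": the same for the moment, N m; "opening": opening from 0.0 (shut) to 1.0 (fully open); "grasp_force": force on a finger pad.
Only numpy, scipy, OpenCV 4.12 (cv2) and the standard library are available. Lean on these libraries where they do the work, as an engineer would, in place of code of your own. Each camera call takes 0.05 s, during which the arm holds its last target. There are 200 camera calls.

### The job

Fit the lamp insert into the lamp house: lower its shank into the socket so that the two lugs find the entry notches, push it in against the spring, twist it about a quarter turn clockwise (seen from above) to the stop and let the spring lift it into its locked seat. Do it gently, without forcing anything, let go of it locked and upright, and leave the small things standing round about where they are.

Things in the scene. Friction and masses are not known exactly. Their poses are not given: they have to be found in the camera images.
- lamp_insert: Bayonet lamp insert, loose, about 0.13 kg, 72 mm tall, upright on its shank at the start. From below up: steel shank 28 mm in diameter (foot chamfered 2.5 mm) with two lugs, z 0 to 31 mm; aluminium flange 44 mm in diameter, z 31 to 36 mm; grey bar grip, z 36 to 72 mm. Origin: centre of the shank's underside; z up, x along the lugs and the bar.
- lug_level (a point): On the insert's axis, 15 mm above its origin, at the middle of the two opposite lugs, which point along the insert's +x and -x; each is 7 mm wide (y) and 6 mm tall (12 to 18 mm above the insert's origin); 42 mm over both.
- bar_grip (a point): In the insert's grey bar grip, 58 mm above its origin, 22 mm above the flange and 14 mm below the bar's top. The bar is 44 mm long (the insert's x), 14 mm thick (its y) and 36 mm tall: pinch it across its thickness.
- lamp_house: Round grey lamp house fixed to the bench, base 100 mm and body 80 mm in diameter, light port towards its own -x, open socket in its top. Origin: centre of the underside, z up. In the top is an aluminium bayonet collar, 62 mm in diameter, stiff: it does not turn with the insert. Heights below called H are of the insert's origin above the house's origin.
- socket_mouth (a point): Centre of the collar's mouth, on its top, 66 mm above the house's origin. The steel lip has a 32 mm bore and two opposite entry notches 10 mm wide, 47 mm over both. They lie NOMINALLY along the house's +x and -x, but the collar has settled turned by an unknown 0 to 29 degrees either way, which no pose shows: look or feel for it. Lugs resting on the lip: H = 54 mm.
- plunger (a joint): Sprung plate in the socket, m it is pressed down (0 at rest). Lugs in the notches, the insert meets it at H = 50 mm; it then pushes up with 4.5 N and 0.35 N more per mm. Push to H = 38 mm (about 9 N): the lugs pass below a ridge only under H = 40 mm, and at H = 35 mm the flange lands hard on the collar. Not turned, the insert springs back to H = 50 mm.
- locked_seat (a point): Where the insert's origin must end, on the socket's axis, H = 43 mm. Pushed in, the lugs turn only clockwise seen from above, 80 degrees (give or take 4) from the middle of the notches, to a solid stop (do not lean on it); there the spring lifts the insert from below H = 40 mm to 43 mm, lugs in pockets: locked. The pockets reach from there back to 68 degrees; turned less, it stays below 40 mm.
- objective_can: Bystander: objective can, black with a white cap, 35 mm diameter, 52 mm tall; origin under its centre.
- spare_eyepiece: Bystander: black eyepiece, 33 mm diameter, 47 mm tall; origin under its centre.
- dropper_vial: Bystander: small white dropper vial, 18 mm diameter, 42 mm tall; origin under its centre.
Things that resemble listed ones, but are neither listed nor needed, are in the scene too. Leave any turquoise or yellow look-alike of the lamp_insert alone.

How it is judged:
By the outcome, as a careful person would: the job done as asked, in the order asked, and still so for the second after the job is handed in, with the robot touching nothing.
It also fails if it takes over 72 s, if anything falls off the work surface, if the arm or the gripper's body presses on something with over 40 N, if the wrist force passes 120 N, or if a joint passes its speed limit or range.

## Working session

There is one attempt and no reset: what is moved stays moved. The work goes in short steps, Python scripts to look and compute and a tool call to move; the robot and the scene stay as the last step left them, time stands still between calls to the robot, and variables do not carry over. Pictures are saved under pics/ and viewed, at most 10 in all, crops included, and the job is handed in when it is done.

Besides the shell and the picture viewer there is one more tool, called after "Request:" as name(argument=value, ...), one argument or row to a line, values as JSON. send_rows: Moves the arm, as the interface text tells. Its arguments: {"type":"object","properties":{"commands":{"type":"array","items":{"type":"array","items":{"type":"number"}}},"gripper":{"type":"number"},"squeeze":{"type":"number"}},"required":["commands"]}

```bash
mkdir -p pics; cat > h.py <<'E'
import numpy as np,cv2
from scipy.spatial.transform import Rotation as R
from station import monitor,get_image,order
def rot(q): return R.from_quat([q[1],q[2],q[3],q[0]])
def snap(n,f):
    im=get_image(n); cv2.imwrite('pics/'+f,im['color']); 
    import pickle; pickle.dump(im,open('pics/'+f+'.pkl','wb')); return im
def load(f):
    import pickle; return pickle.load(open('pics/'+f+'.pkl','rb'))
def att(im):
    a=np.array(im['attitude'],float)
    return a if a.shape==(3,3) else rot(a).as_matrix()
def ray(im,u,v,z):
    K=np.array(im['camera_matrix']); d=np.linalg.inv(K)@[u,v,1]
    d=att(im)@[d[0],-d[1],-d[2]]; o=np.array(im['origin'])
    return o+d*(z-o[2])/d[2]
def proj(im,p):
    c=att(im).T@(np.array(p)-im['origin']); q=np.array(im['camera_matrix'])@[c[0],-c[1],-c[2]]
    return q[:2]/q[2]
E
python3 - <<'E'
from h import *
s=monitor.read_state(); print({k:np.round(v,3) for k,v in s.items()})
ims=[snap(n,n+'0.png') for n in('top','side')]
for i in ims: print({k:v for k,v in i.items() if k!='color'})
E
```

```text
{'time_s': np.float64(0.0), 'qpos': array([ 1.535,  0.359,  0.011, -0.   , -1.224, -0.288]), 'dq': array([-0.   ,  0.001,  0.002,  0.001,  0.001, -0.001]), 'tau': array([ 1.0000e-03, -5.8332e+01,  2.9342e+01,  6.9360e+00, -6.0000e-03,
        0.0000e+00]), 'eef_pos': array([0.215, 0.64 , 0.404]), 'tool_rot': array([ 0.001,  0.987, -0.161, -0.   ]), 'wrist_force': array([-0.391,  0.498, -0.71 ]), 'torque': array([ 0.004, -0.055, -0.039]), 'grasp_force': np.float64(0.0), 'opening': np.float64(1.005)}
{'camera_matrix': array([[389.17911569,   0.        , 253.81998947],
       [  0.        , 389.17911569, 194.32090564],
       [  0.        ,   0.        ,   1.        ]]), 'origin': array([0.3985139 , 0.22118906, 0.92665595]), 'attitude': array([-0.69897516, -0.05061411,  0.0397716 ,  0.71224304])}
{'camera_matrix': array([[407.27742012,   0.        , 259.87432426],
       [  0.        , 407.27742012, 195.028176  ],
       [  0.        ,   0.        ,   1.        ]]), 'origin': array([0.54124562, 1.01909312, 0.38053404]), 'attitude': array([ 0.01867825, -0.00128097,  0.56495211,  0.82491127])}
```

View pics/top0.png

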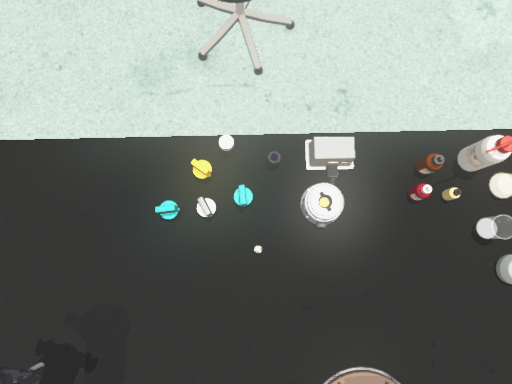

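View pics/side0.png

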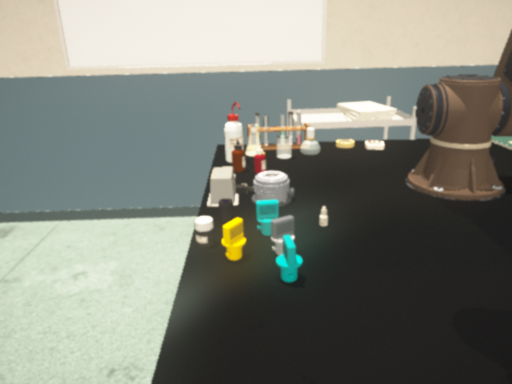

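The top view shows the grey insert at about (206,207), with two turquoise and one yellow look-alike, and the house at about (323,204). The can is at (226,143), the eyepiece at (274,158) and the vial at (258,249). I'll zoom in on the parts that matter.

```bash
python3 - <<'E'
from h import *
im=load('top0.png');c=im['color']
a=cv2.resize(c[172:237,290:355],(500,500),interpolation=cv2.INTER_CUBIC)
b=cv2.resize(c[185:230,182:227],(300,300),interpolation=cv2.INTER_CUBIC)
o=np.zeros((500,800,3),np.uint8);o[:,:500]=a;o[:300,500:]=b
cv2.imwrite('pics/z1.png',o)
for n,u,v,z in[('ins bar',206,204,.072),('insfl',207,208,.036),('house',323,203,.066),('can',226,143,.052),('eye',274,158,.047),('vial',258,249,.042),('tq1',243,196,.036),('tq2',169,210,.036),('yel',202,169,.036)]: print(n,ray(im,u,v,z).round(4))
E
```

```text
ins bar [0.4891 0.3395 0.072 ]
insfl [0.4836 0.3422 0.036 ]
house [0.4869 0.0804 0.066 ]
can [0.6318 0.2957 0.052 ]
eye [0.5952 0.1857 0.047 ]
vial [0.3882 0.2266 0.042 ]
tq1 [0.5098 0.2589 0.036 ]
tq2 [0.4807 0.4299 0.036 ]
yel [0.5751 0.3537 0.036 ]
```

View pics/z1.png

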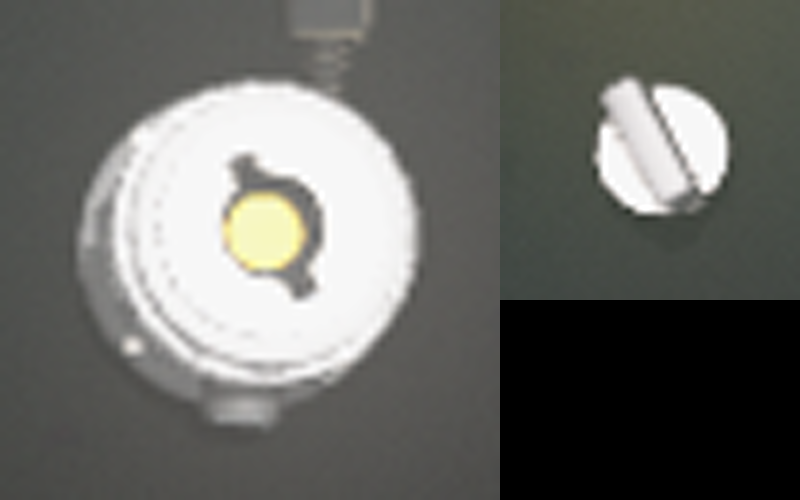

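The crop shows the collar's notches at crop pixels (243,165) and (301,288), with the bore centre at about (272,224). The bar runs from about (622,88) to (675,195). Next I'll compute both angles and the approach.

```bash
python3 - <<'E'
from h import *
im=load('top0.png')
k=65/500;f=lambda x,y:(290-.5+(x+.5)*k,172-.5+(y+.5)*k)
g=lambda x,y:(182-.5+(x+.5)*.15,185-.5+(y+.5)*.15)
def ang(p,q): d=p-q; return np.degrees(np.arctan2(d[1],d[0]))%180
A,B,C=[ray(im,*f(*p),.066) for p in((243,165),(301,288),(272,224))]
print('notch',A,B,np.linalg.norm(A-B),ang(A,B),C)
P=ray(im,*f(242,410),.03);print('port',P, ang(C,P))
A,B=[ray(im,*g(*p),.072) for p in((122,88),(175,193))]
print('bar',(A+B)/2,np.linalg.norm(A-B),ang(A,B)); print('flange',ray(im,*g(164,149),.036))
s=monitor.read_state();M=rot(s['tool_rot']).as_matrix();print(M.round(3))
w=snap('wrist','w0.png');print(w['origin'],att(w).round(3))
print('tool y ang',np.degrees(np.arctan2(M[1,1],M[0,1])))
E
```

```text
notch [0.50928854 0.08359751 0.066     ] [0.47330018 0.06838433 0.066     ] 0.039071774022382974 22.914999272818935 [0.49196914 0.07594002 0.066     ]
port [0.44029161 0.08106678 0.03      ] 174.33441886004735
bar [0.48555858 0.34428431 0.072     ] 0.039450136956929865 26.440316080074595
flange [0.48612058 0.34408291 0.036     ]
[[ 0.948 -0.318 -0.   ]
 [-0.318 -0.948 -0.001]
 [ 0.     0.002 -1.   ]]
[0.2789699  0.61910261 0.37331943] [[-0.319  0.914  0.25 ]
 [-0.948 -0.308 -0.082]
 [ 0.002 -0.263  0.965]]
tool y ang -108.5594978924279
```

Request:
send_rows(
  commands=[
    [25,14,0,0,0,0],
    [25,14,0,0,0,0],
    [25,14,0,0,0,0],
    [25,14,0,0,0,0],
    [25,14,0,0,0,0],
    [25,14,0,0,0,0],
    [25,14,0,0,0,0],
    [25,14,0,0,0,0],
    [25,14,0,0,0,0],
    [25,14,0,0,0,0],
    [25,14,0,0,0,0],
    [25,14,0,0,0,0],
    [25,14,0,0,0,0],
    [26,12,0,0,0,0],
  ],
  gripper=0,
  squeeze=30,
)

```text
time_s: 1.55
eef_pos: [0.4863, 0.3432, 0.4046]
tool_rot: [0.0, 0.987, -0.161, -0.0]
wrist_force: [0.3, 0.4, 0.1]
opening: 0.499
grasp_force: 0.0
```

Request:
send_rows(
  commands=[
    [0,0,10,0,0,-0.11],
    [0,0,10,0,0,-0.11],
    [0,0,10,0,0,-0.11],
    [0,0,10,0,0,-0.11],
    [0,0,10,0,0,-0.11],
    [0,0,10,0,0,-0.11],
    [0,0,10,0,0,-0.11],
    [0,0,0,0,0,0],
    [0,0,0,0,0,0],
  ],
)

```text
time_s: 2.45
eef_pos: [0.4859, 0.3443, 0.3347]
tool_rot: [0.0, 0.976, 0.22, -0.0]
wrist_force: [-0.4, 0.5, -0.1]
opening: 0.499
grasp_force: 0.0
```

```bash
python3 - <<'E'
from h import *
s=monitor.read_state();M=rot(s['tool_rot']).as_matrix();print(s['time_s'],s['eef_pos'],s['qpos'].round(3),M.round(3),s['opening'])
w=snap('wrist','w1.png');print(proj(w,[.4858,.344,.072]),proj(w,[.4858,.344,.036]))
E
```

```text
2.45 [0.48586057 0.34427825 0.33471388] [ 0.944  0.283 -0.265  0.    -1.023  1.069] [[ 0.903  0.429 -0.   ]
 [ 0.429 -0.903 -0.001]
 [-0.     0.    -1.   ]] 0.4986056608823068
[254.89757249 199.62911443] [254.82340677 187.51140887]
```

View pics/w1.png

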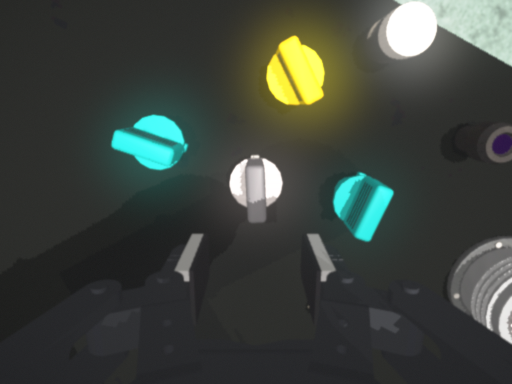

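The wrist view shows the grey bar upright in the image at about (256,190), centred between the open fingers. I'll measure its edges numerically.

```bash
python3 - <<'E'
from h import *
w=load('w1.png');c=w['color']
d=np.array([.903,.429,0]);o=np.array([.4858,.344,.072])
for s in(-.022,0,.022): print(proj(w,o+s*d))
fl=[.4858,.344,.036]
print('flange pred',[proj(w,fl+s*.022*e).round(1) for e in(d,np.array([.429,-.903,0])) for s in(-1,1)])
g=c.min(2); m=(g>185).astype(np.uint8)
for v in(170,180,190,200,210): print(v,c[v,228:286:2].min(1))
print([ (v,c[v,256].min()) for v in range(146,228,2)])
E
```

```text
[254.93169465 227.82661315]
[254.89757249 199.62911443]
[254.861771   170.04386608]
flange pred [array([254.9, 212.5]), array([254.8, 161.5]), array([228.5, 187.6]), array([281.1, 187.5])]
170 [ 66  63 109 253 255 255 244 231 190 143 171 187 194 199 205 212 215 184
 196 254 255 255 255 255 254 197  79  69  69]
180 [ 67 232 255 254 254 254 234 195 187 141 167 186 193 201 207 212 211 186
 164 253 255 254 255 255 255 255 254 134  72]
190 [ 62 134 252 254 254 254 246 201 190 143 160 184 192 199 205 206 207 187
 160 249 254 254 254 254 254 254 234  85  70]
200 [ 60  60  60  63 118 185 191 192 191 151 146 178 189 188 188 155 149 124
 116 172 193 193 192 172  91  71  70  69  68]
210 [ 56  56  57  57  58  60  59  61  60  69 106 117 120 120 120 120 120 118
 111  78  62  61  62  61  63  65  66  65  64]
[(146, np.uint8(64)), (148, np.uint8(65)), (150, np.uint8(66)), (152, np.uint8(68)), (154, np.uint8(105)), (156, np.uint8(232)), (158, np.uint8(161)), (160, np.uint8(110)), (162, np.uint8(109)), (164, np.uint8(114)), (166, np.uint8(153)), (168, np.uint8(190)), (170, np.uint8(205)), (172, np.uint8(207)), (174, np.uint8(207)), (176, np.uint8(207)), (178, np.uint8(207)), (180, np.uint8(207)), (182, np.uint8(205)), (184, np.uint8(205)), (186, np.uint8(205)), (188, np.uint8(205)), (190, np.uint8(205)), (192, np.uint8(205)), (194, np.uint8(203)), (196, np.uint8(201)), (198, np.uint8(200)), (200, np.uint8(188)), (202, np.uint8(141)), (204, np.uint8(122)), (206, np.uint8(121)), (208, np.uint8(121)), (210, np.uint8(120)), (212, np.uint8(120)), (214, np.uint8(119)), (216, np.uint8(118)), (218, np.uint8(116)), (220, np.uint8(114)), (222, np.uint8(90)), (224, np.uint8(61)), (226, np.uint8(59))]
```

Request:
send_rows(
  commands=[
    [2,0.4,10,0,0,0],
    [2,0.3,10,0,0,0],
    [0,0,15,0,0,0],
    [0,0,15,0,0,0],
    [0,0,15,0,0,0],
    [0,0,15,0,0,0],
    [0,0,15,0,0,0],
    [0,0,15,0,0,0],
    [0,0,9,0,0,0],
    [0,0,0,0,0,0],
    [0,0,0,0,0,0],
  ],
)

```text
time_s: 3.6
eef_pos: [0.4899, 0.3455, 0.2157]
tool_rot: [0.0, 0.975, 0.221, -0.0]
wrist_force: [0.5, 0.1, 0.6]
opening: 0.499
grasp_force: 0.0
```

Request:
send_rows(
  commands=[
    [0,0,0,0,0,0],
    [0,0,0,0,0,0],
    [0,0,0,0,0,0],
    [0,0,0,0,0,0],
    [0,0,0,0,0,0],
    [0,0,0,0,0,0],
    [0,0,0,0,0,0],
    [0,0,0,0,0,0],
  ],
  gripper=-1,
  squeeze=40,
)

```text
time_s: 4.4
eef_pos: [0.4899, 0.3457, 0.2166]
tool_rot: [-0.0, 0.975, 0.221, 0.001]
wrist_force: [-1.3, -0.9, 6.6]
opening: 0.157
grasp_force: 39.8
```

```bash
python3 - <<'E'
from h import *
s=monitor.read_state();print(s['time_s'],s['eef_pos'],s['opening'],s['grasp_force'],s['wrist_force'])
w=snap('wrist','w2.png')
E
```

```text
4.4 [0.48994611 0.3456965  0.21655812] 0.15655981383076348 39.754080176353455 [-1.27858862 -0.85197635  6.62214565]
```

View pics/w2.png

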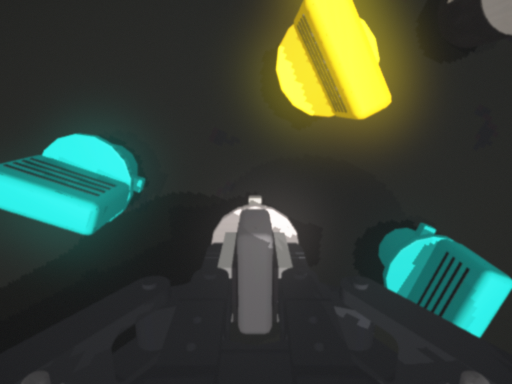

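The bar is gripped squarely: its top face spans rows 209 to 333 at column 254. I'll lift it, then work out the along-bar offset.

Request:
send_rows(
  commands=[
    [0,0,-5,0,0,0],
    [0,0,-15,0,0,0],
    [0,0,-15,0,0,0],
    [0,0,-15,0,0,0],
    [0,0,-15,0,0,0],
    [0,0,-15,0,0,0],
    [0,0,-15,0,0,0],
    [0,0,-15,0,0,0],
    [0,0,-10,0,0,0],
    [0,0,0,0,0,0],
    [0,0,0,0,0,0],
  ],
)

```text
time_s: 5.55
eef_pos: [0.4895, 0.3452, 0.3352]
tool_rot: [0.0, 0.975, 0.221, -0.0]
wrist_force: [0.3, 0.0, -2.1]
opening: 0.159
grasp_force: 39.0
```

```bash
python3 - <<'E'
from h import *
w=load('w2.png');p=np.array([.48995,.3457,0]);d=np.array([.9025,.4305,0]);y=np.array([.4305,-.9025,0])
for s in(-.022,.022): print(proj(w,p+s*d+[0,0,.072]))
for t in np.arange(-.004,.009,.002): print(t,[proj(w,p+(t+s)*d+[0,0,.072])[1].round(1) for s in (-.022,.022)], 'lug tip',proj(w,p+(t+.021)*d+[0,0,.018])[1].round(1),'fl',proj(w,p+(t+.022)*d+[0,0,.036])[1].round(1))
c=w['color']; print([(v,int(c[v,254].min())) for v in list(range(190,216,2))+list(range(324,340,2))])
s=monitor.read_state();print(s['time_s'],s['eef_pos'],s['opening'],s['grasp_force'],s['wrist_force'],rot(s['tool_rot']).as_matrix().round(3))
snap('wrist','w3.png')
E
```

```text
[254.94753798 334.35536542]
[255.03418998 232.64018496]
-0.004 [np.float64(342.7), np.float64(242.7)] lug tip 203.2 fl 212.1
-0.002 [np.float64(338.6), np.float64(237.7)] lug tip 199.6 fl 208.1
0.0 [np.float64(334.4), np.float64(232.6)] lug tip 195.9 fl 204.1
0.002 [np.float64(330.1), np.float64(227.6)] lug tip 192.3 fl 200.0
0.004 [np.float64(325.8), np.float64(222.4)] lug tip 188.6 fl 196.0
0.006 [np.float64(321.5), np.float64(217.3)] lug tip 184.9 fl 191.9
0.008 [np.float64(317.2), np.float64(212.0)] lug tip 181.1 fl 187.7
[(190, 47), (192, 44), (194, 52), (196, 109), (198, 192), (200, 217), (202, 150), (204, 145), (206, 202), (208, 223), (210, 101), (212, 92), (214, 92), (324, 96), (326, 96), (328, 97), (330, 96), (332, 88), (334, 56), (336, 40), (338, 39)]
5.55 [0.48947655 0.34521553 0.33521048] 0.15876188061672494 38.98608863353729 [ 0.32942356  0.02239378 -2.0971786 ] [[ 0.902  0.431 -0.001]
 [ 0.431 -0.902 -0.   ]
 [-0.001 -0.    -1.   ]]
```

Request:
send_rows(
  commands=[
    [-10,14,0,0,0,0],
    [-10,14,0,0,0,0],
    [-10,14,0,0,0,0],
    [-10,14,0,0,0,0],
    [-10,14,0,0,0,0],
    [-10,14,0,0,0,0],
    [-10,14,0,0,0,0],
    [-10,14,0,0,0,0],
    [-10,14,0,0,0,0],
    [-10,14,0,0,0,0],
    [-10,14,0,0,0,0],
    [-10,14,0,0,0,0],
    [-10,14,0,0,0,0],
    [-10,14,0,0,0,0],
    [-10,14,0,0,0,0],
    [-10,14,0,0,0,0],
    [-10,20,0,0,0,0],
    [0,0,0,0,0,0],
    [0,0,0,0,0,0],
    [0,0,0,0,0,0],
  ],
)

```text
time_s: 7.6
eef_pos: [0.4418, 0.0519, 0.3358]
tool_rot: [-0.0, 0.975, 0.221, 0.0]
wrist_force: [-0.4, 1.0, -1.1]
opening: 0.156
grasp_force: 39.2
```

```bash
python3 - <<'E'
from h import *
w=snap('wrist','w4.png');s=monitor.read_state();print(s['time_s'],s['eef_pos'],rot(s['tool_rot']).as_matrix().round(3),s['wrist_force'])
print(proj(w,[.492,.076,.066]),proj(w,[.496,.077,.066]))
u,v=proj(w,[.495,.077,.066]).astype(int);print(u,v)
y0=max(0,v-75);x0=u-100
cv2.imwrite('pics/w4z.png',cv2.resize(w['color'][y0:y0+150,x0:x0+200],None,fx=4,fy=4,interpolation=cv2.INTER_CUBIC));print(x0,y0)
E
```

```text
7.65 [0.44179993 0.05210348 0.33573694] [[ 0.902  0.432  0.   ]
 [ 0.432 -0.902  0.   ]
 [ 0.     0.    -1.   ]] [-0.15159327  0.22362515 -1.4376523 ]
[254.46537972 121.25864462] [255.62833649 115.39161458]
255 116
155 41
```

View pics/w4z.png

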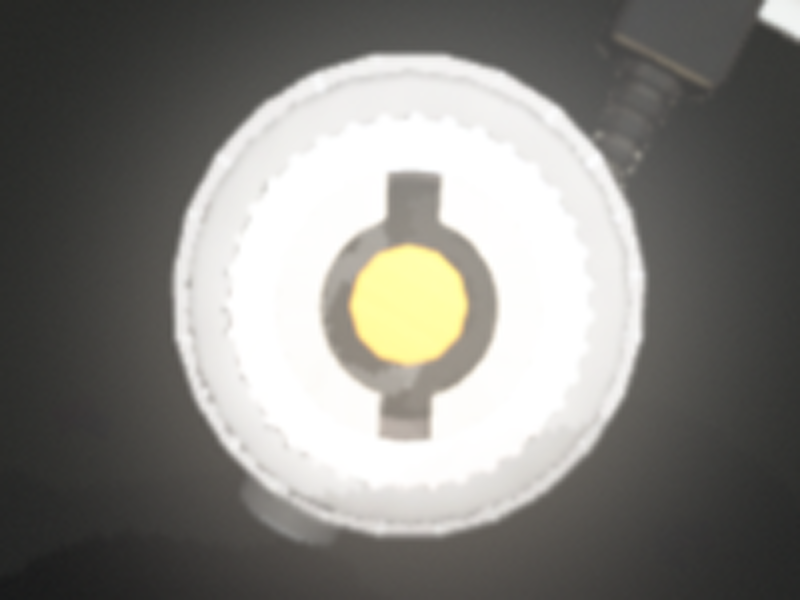

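The notches are nearly aligned with the tool: crop ends (414,172) and (405,439), bore centre (409,306).

```bash
python3 - <<'E'
from h import *
w=load('w4.png');f=lambda x,y:(155-.5+(x+.5)/4,41-.5+(y+.5)/4)
A,B,L,Rr=[ray(w,*f(*p),.066) for p in((414,172),(405,439),(320,306),(497,306))]
d=A-B;print(A,B,np.linalg.norm(d),np.degrees(np.arctan2(d[1],d[0])),np.linalg.norm(L-Rr))
print('c',(A+B)/2,(L+Rr)/2)
s=monitor.read_state();M=rot(s['tool_rot']).as_matrix();print('tool yaw',np.degrees(np.arctan2(M[1,0],M[0,0])))
print('shift tool mm',1000*M.T@((A+B)/2-s['eef_pos']))
# insert check in w3-like current view: lug tip
p=np.array(s['eef_pos']);z0=p[2]-.2166;x=M[:,0]
for t in(-.002,0,.002):
  print(t,proj(w,np.r_[p[:2],z0+.018]+(t+.021)*x),proj(w,np.r_[p[:2],z0+.072]+(t-.022)*x))
c=w['color'];print([(v,int(c[v,254].min())) for v in list(range(184,216,2))+list(range(324,344,2))])
E
```

```text
[0.51591701 0.08461746 0.066     ] [0.47383319 0.06620774 0.066     ] 0.04593436303145111 23.627148213566137 0.03120047905397811
c [0.4948751 0.0754126 0.066    ] [0.49526698 0.07577251 0.066     ]
tool yaw 25.57839015603708
shift tool mm [ 57.8910535    1.88493261 269.74687476]
-0.002 [254.35415721 198.99478412] [254.48969168 337.85368394]
0 [254.34809916 195.35309754] [254.48232143 333.64935206]
0.002 [254.3420044  191.68934459] [254.47489285 329.41174938]
[(184, 80), (186, 79), (188, 76), (190, 74), (192, 69), (194, 72), (196, 114), (198, 187), (200, 210), (202, 155), (204, 142), (206, 194), (208, 214), (210, 101), (212, 91), (214, 91), (324, 90), (326, 91), (328, 90), (330, 90), (332, 83), (334, 52), (336, 39), (338, 38), (340, 39), (342, 39)]
```

Request:
send_rows(
  commands=[
    [10,0.3,0,0,0,0],
    [10,0.3,0,0,0,0],
    [10,0.3,0,0,0,0],
    [10,0.3,0,0,0,0],
    [10,0.3,0,0,0,0],
    [8,0.2,0,0,0,0],
    [0,0,0,0,0,0.034],
    [0,0,10,0,0,0],
    [0,0,10,0,0,0],
    [0,0,10,0,0,0],
    [0,0,10,0,0,0],
    [0,0,5,0,0,0],
    [0,0,0,0,0,0],
    [0,0,0,0,0,0],
    [0,0,0,0,0,0],
  ],
)

```text
time_s: 9.15
eef_pos: [0.4949, 0.0755, 0.2911]
tool_rot: [-0.0, 0.979, 0.205, 0.0]
wrist_force: [0.5, 1.3, -0.6]
opening: 0.155
grasp_force: 39.2
```

```bash
python3 - <<'E'
from h import *
s=monitor.read_state();M=rot(s['tool_rot']).as_matrix();print(s['time_s'],s['eef_pos'],s['wrist_force'],s['torque'],'yaw',np.degrees(np.arctan2(M[1,0],M[0,0])))
print(1000*M.T@(np.array([.495,.0756,0])-s['eef_pos']))
E
```

```text
9.15 [0.49492095 0.07551138 0.29112908] [ 0.47730443  1.27150272 -0.63792124] [-0.03671739 -0.04600342  0.00544899] yaw 23.628430499930268
[-1.30289495e-01 -6.14718006e-02  2.91129069e+02]
```

Request:
send_rows(
  commands=[
    [0,0,3,0,0,0],
    [0,0,3,0,0,0],
    [0,0,2,0,0,0],
    [0,0,2,0,0,0],
    [0,0,2,0,0,0],
    [0,0,2,0,0,0],
    [0,0,2,0,0,0],
    [0,0,2,0,0,0],
    [0,0,0,0,0,0],
    [0,0,0,0,0,0],
  ],
)

```text
time_s: 10.15
eef_pos: [0.4947, 0.0754, 0.2727]
tool_rot: [0.0, 0.979, 0.205, -0.0]
wrist_force: [0.1, -0.6, -1.0]
opening: 0.157
grasp_force: 39.2
```

Request:
send_rows(
  commands=[
    [0,0,1,0,0,0],
    [0,0,1,0,0,0],
    [0,0,1,0,0,0],
    [0,0,0,0,0,0],
    [0,0,0,0,0,0],
  ],
)

```text
time_s: 10.65
eef_pos: [0.4947, 0.0754, 0.2697]
tool_rot: [0.0, 0.979, 0.205, -0.0]
wrist_force: [-0.3, 1.1, -1.4]
opening: 0.156
grasp_force: 39.2
```

No contact yet at H of about 53 mm, so the lugs are at or in the notches. I'll continue slowly.

Request:
send_rows(
  commands=[
    [0,0,1,0,0,0],
    [0,0,1,0,0,0],
    [0,0,0,0,0,0],
    [0,0,0,0,0,0],
  ],
)

```text
time_s: 11.05
eef_pos: [0.4947, 0.0754, 0.2677]
tool_rot: [0.0, 0.979, 0.205, -0.0]
wrist_force: [-0.5, -0.6, -1.5]
opening: 0.158
grasp_force: 39.2
```

Request:
send_rows(
  commands=[
    [0,0,1,0,0,0],
    [0,0,1,0,0,0],
    [0,0,0,0,0,0],
    [0,0,0,0,0,0],
  ],
)

```text
time_s: 11.45
eef_pos: [0.4948, 0.0754, 0.266]
tool_rot: [0.0, 0.979, 0.205, 0.0]
wrist_force: [-1.1, -0.3, 3.5]
opening: 0.158
grasp_force: 39.9
```

Request:
send_rows(
  commands=[
    [0,0,1,0,0,0],
    [0,0,1,0,0,0],
    [0,0,0,0,0,0],
    [0,0,0,0,0,0],
  ],
)

```text
time_s: 11.85
eef_pos: [0.4948, 0.0754, 0.2638]
tool_rot: [0.0, 0.979, 0.205, 0.0]
wrist_force: [-1.5, 0.0, 3.5]
opening: 0.158
grasp_force: 39.9
```

Request:
send_rows(
  commands=[
    [0,0,1,0,0,0],
    [0,0,1,0,0,0],
    [0,0,1,0,0,0],
    [0,0,1,0,0,0],
    [0,0,0,0,0,0],
    [0,0,0,0,0,0],
  ],
)

```text
time_s: 12.45
eef_pos: [0.4948, 0.0755, 0.2598]
tool_rot: [0.0, 0.979, 0.205, 0.0]
wrist_force: [-1.1, -1.0, 5.8]
opening: 0.151
grasp_force: 40.1
```

Request:
send_rows(
  commands=[
    [0,0,1,0,0,0],
    [0,0,1,0,0,0],
    [0,0,1,0,0,0],
    [0,0,1,0,0,0],
    [0,0,1,0,0,0],
    [0,0,0,0,0,0],
    [0,0,0,0,0,0],
  ],
)

```text
time_s: 13.15
eef_pos: [0.4949, 0.0755, 0.2549]
tool_rot: [0.0, 0.979, 0.205, 0.0]
wrist_force: [-1.4, -0.5, 7.3]
opening: 0.157
grasp_force: 40.4
```

```bash
python3 - <<'E'
from h import *
s=monitor.read_state();print(s['time_s'],s['eef_pos'],s['wrist_force'],s['torque'],s['qpos'].round(2))
im=snap('wrist','w5.png')
cv2.imwrite('pics/w5z.png',cv2.resize(im['color'][130:380,130:380],(600,600)))
E
```

```text
13.15 [0.49485578 0.07547198 0.25491974] [-1.35793032 -0.45338791  7.34684323] [-0.09736102  0.54747582 -0.00364632] [ 0.54  0.23 -0.56  0.   -0.78  1.44]
```

View pics/w5z.png

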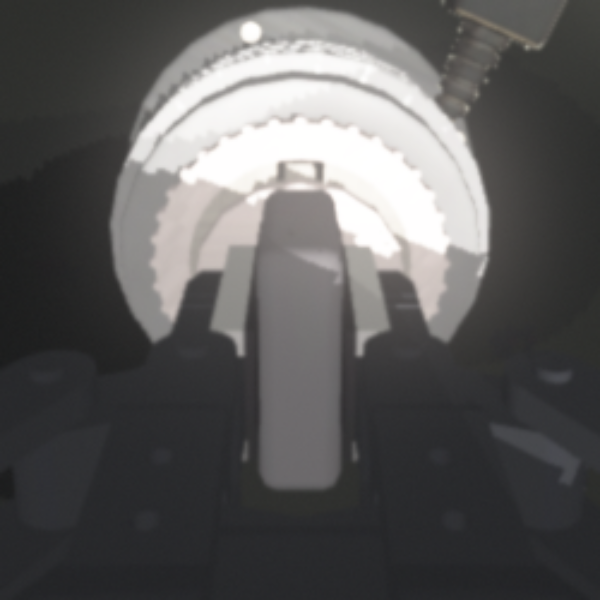

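The spring force matches H ≈ 38.3 mm and the lug is seen in its notch. Now I'll push a touch more and twist clockwise (tool +z).

Request:
send_rows(
  commands=[
    [0,0,0.6,0,0,0],
    [0,0,0,0,0,0.04],
    [0,0,0,0,0,0.05],
    [0,0,0,0,0,0.05],
    [0,0,0,0,0,0.05],
    [0,0,0,0,0,0.05],
    [0,0,0,0,0,0],
    [0,0,0,0,0,0],
  ],
)

```text
time_s: 14.0
eef_pos: [0.4951, 0.0755, 0.2545]
tool_rot: [-0.0, 0.996, 0.086, 0.001]
wrist_force: [0.2, -0.1, 6.7]
opening: 0.156
grasp_force: 40.5
```

```bash
cat > st.py <<'E'
from h import *
s=monitor.read_state();M=rot(s['tool_rot']).as_matrix();print(s['time_s'],s['eef_pos'].round(4),s['wrist_force'].round(1),s['torque'].round(3),'turn',(23.6-np.degrees(np.arctan2(M[1,0],M[0,0]))).round(2),s['opening'])
E
python3 st.py
```

```text
14.0 [0.4951 0.0755 0.2545] [ 0.2 -0.1  6.7] [-0.223  0.138 -0.041] turn 13.72 0.15586396907226943
```

Turning freely. I'll continue to about 60°, then check again.

Request:
send_rows(
  commands=[
    [0,0,0,0,0,0.05],
    [0,0,0,0,0,0.05],
    [0,0,0,0,0,0.05],
    [0,0,0,0,0,0.05],
    [0,0,0,0,0,0.05],
    [0,0,0,0,0,0.05],
    [0,0,0,0,0,0.05],
    [0,0,0,0,0,0.05],
    [0,0,0,0,0,0],
    [0,0,0,0,0,0],
  ],
)

```text
time_s: 15.0
eef_pos: [0.4952, 0.0755, 0.2546]
tool_rot: [-0.0, 0.994, -0.114, 0.001]
wrist_force: [0.7, -0.6, 7.0]
opening: 0.156
grasp_force: 40.5
```

Request:
send_rows(
  commands=[
    [0,0,0,0,0,0.05],
    [0,0,0,0,0,0.05],
    [0,0,0,0,0,0.05],
    [0,0,0,0,0,0.05],
    [0,0,0,0,0,0.05],
    [0,0,0,0,0,0.05],
    [0,0,0,0,0,0.05],
    [0,0,0,0,0,0.05],
    [0,0,0,0,0,0],
    [0,0,0,0,0,0],
  ],
)

```text
time_s: 16.0
eef_pos: [0.4952, 0.0756, 0.2546]
tool_rot: [-0.0, 0.951, -0.309, 0.001]
wrist_force: [-0.2, -0.4, 7.4]
opening: 0.157
grasp_force: 40.5
```

```bash
python3 st.py
```

```text
16.0 [0.4952 0.0756 0.2546] [-0.2 -0.4  7.4] [-0.328 -0.054 -0.121] turn 59.55 0.1570055327084284
```

Request:
send_rows(
  commands=[
    [0,0,0,0,0,0.04],
    [0,0,0,0,0,0.04],
    [0,0,0,0,0,0.04],
    [0,0,0,0,0,0.04],
    [0,0,0,0,0,0.04],
    [0,0,0,0,0,0.04],
    [0,0,0,0,0,0],
    [0,0,0,0,0,0],
  ],
)

```text
time_s: 16.8
eef_pos: [0.4951, 0.0753, 0.2545]
tool_rot: [-0.0, 0.907, -0.42, 0.0]
wrist_force: [-0.0, -1.8, 7.0]
opening: 0.155
grasp_force: 40.5
```

```bash
python3 st.py
```

```text
16.8 [0.4951 0.0753 0.2545] [-0.  -1.8  7. ] [-0.729  0.052  0.038] turn 73.31 0.154829932313081
```

Request:
send_rows(
  commands=[
    [0,0,0,0,0,0.02],
    [0,0,0,0,0,0.02],
    [0,0,0,0,0,0.02],
    [0,0,0,0,0,0],
    [0,0,0,0,0,0],
  ],
)

```text
time_s: 17.3
eef_pos: [0.495, 0.0753, 0.2545]
tool_rot: [-0.0, 0.894, -0.447, 0.0]
wrist_force: [-0.7, -2.1, 7.8]
opening: 0.16
grasp_force: 40.5
```

```bash
python3 st.py
```

```text
17.3 [0.495  0.0753 0.2545] [-0.7 -2.1  7.8] [-0.82   0.096  0.012] turn 76.74 0.16046366799065026
```

Request:
send_rows(
  commands=[
    [0,0,0,0,0,0.015],
    [0,0,0,0,0,0.015],
    [0,0,0,0,0,0],
    [0,0,0,0,0,0],
  ],
)

```text
time_s: 17.7
eef_pos: [0.4949, 0.0752, 0.2544]
tool_rot: [0.0, 0.888, -0.461, 0.0]
wrist_force: [-0.9, -2.0, 8.7]
opening: 0.16
grasp_force: 40.5
```

```bash
python3 st.py
```

```text
17.7 [0.4949 0.0752 0.2544] [-0.9 -2.   8.7] [-0.87   0.271  0.067] turn 78.46 0.1601846861493099
```

Request:
send_rows(
  commands=[
    [0,0,0,0,0,0.015],
    [0,0,0,0,0,0],
    [0,0,0,0,0,0],
  ],
)

```text
time_s: 18.0
eef_pos: [0.4948, 0.0752, 0.2544]
tool_rot: [0.0, 0.884, -0.467, 0.0]
wrist_force: [-1.3, -1.9, 7.9]
opening: 0.155
grasp_force: 40.6
```

```bash
python3 st.py
```

```text
18.0 [0.4948 0.0752 0.2544] [-1.3 -1.9  7.9] [-0.815  0.43   0.08 ] turn 79.32 0.15450830586685804
```

A light stop can be felt. I'll ease back slightly and rise with the spring.

Request:
send_rows(
  commands=[
    [0,0,0,0,0,-0.02],
    [0,0,-1,0,0,0],
    [0,0,-1,0,0,0],
    [0,0,-1,0,0,0],
    [0,0,-1,0,0,0],
    [0,0,-0.5,0,0,0],
    [0,0,0,0,0,0],
    [0,0,0,0,0,0],
  ],
)

```text
time_s: 18.8
eef_pos: [0.4948, 0.0753, 0.2587]
tool_rot: [0.0, 0.889, -0.459, 0.0]
wrist_force: [0.8, -2.8, 5.7]
opening: 0.156
grasp_force: 40.1
```

```bash
python3 st.py
```

```text
18.8 [0.4948 0.0753 0.2587] [ 0.8 -2.8  5.7] [-1.418 -0.292 -0.007] turn 78.18 0.15561930416162817
```

Request:
send_rows(
  commands=[
    [0,0,-0.5,0,0,0],
    [0,0,-0.4,0,0,0],
    [0,0,0,0,0,0],
    [0,0,0,0,0,0],
  ],
)

```text
time_s: 19.2
eef_pos: [0.4947, 0.0753, 0.2595]
tool_rot: [0.0, 0.889, -0.459, 0.0]
wrist_force: [1.5, -5.3, 3.8]
opening: 0.155
grasp_force: 39.9
```

```bash
python3 st.py
```

```text
19.2 [0.4947 0.0753 0.2595] [ 1.5 -5.3  3.8] [-1.759 -0.627  0.05 ] turn 78.19 0.15506729566989516
```

Request:
send_rows(
  commands=[
    [0.5,0.2,0,0,0,0],
    [0,0,0,0,0,0],
    [0,0,0,0,0,0],
  ],
)

```text
time_s: 19.5
eef_pos: [0.4948, 0.0751, 0.2595]
tool_rot: [-0.0, 0.889, -0.459, -0.0]
wrist_force: [0.3, -1.6, 3.5]
opening: 0.158
grasp_force: 40.0
```

```bash
python3 st.py
```

```text
19.5 [0.4948 0.0751 0.2595] [ 0.3 -1.6  3.5] [-0.565 -0.041 -0.001] turn 78.19 0.15801671153087132
```

Request:
send_rows(
  commands=[
    [0.15,0,-0.4,0,0,0],
    [0,0,0,0,0,0],
    [0,0,0,0,0,0],
  ],
)

```text
time_s: 19.8
eef_pos: [0.4948, 0.075, 0.2596]
tool_rot: [-0.0, 0.889, -0.459, -0.0]
wrist_force: [0.5, 1.0, -1.1]
opening: 0.154
grasp_force: 39.2
```

```bash
python3 st.py; python3 - <<'E'
from h import *
a=snap('wrist','w6.png')
cv2.imwrite('pics/w6z.png',cv2.resize(a['color'][130:380,130:380],(600,600)))
E
```

```text
19.8 [0.4948 0.075  0.2596] [ 0.5  1.  -1.1] [ 0.314 -0.328 -0.02 ] turn 78.2 0.15429785414487387
```

View pics/w6z.png

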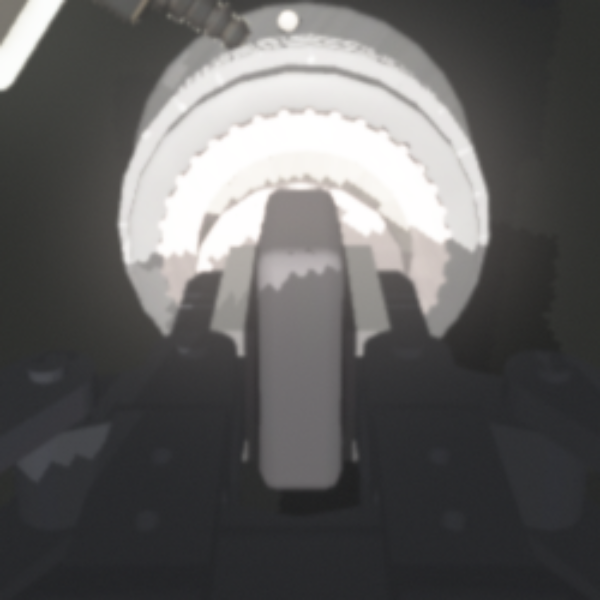

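The insert is blocked at H = 43 mm, spring load taken by the pockets: locked. I'll release gently and retreat.

Request:
send_rows(
  commands=[
    [0,0,0,0,0,0],
    [0,0,0,0,0,0],
    [0,0,0,0,0,0],
    [0,0,0,0,0,0],
    [0,0,0,0,0,0],
    [0,0,0,0,0,0],
  ],
  gripper=-0.2,
  squeeze=20,
)

```text
time_s: 20.45
eef_pos: [0.4949, 0.0748, 0.2599]
tool_rot: [-0.0, 0.889, -0.459, 0.0]
wrist_force: [-0.1, 0.3, -0.3]
opening: 0.401
grasp_force: 0.0
```

Request:
send_rows(
  commands=[
    [0,0,-2,0,0,0],
    [0,0,-5,0,0,0],
    [0,0,-10,0,0,0],
    [0,0,-15,0,0,0],
    [0,0,-15,0,0,0],
    [0,0,-15,0,0,0],
    [0,0,-15,0,0,0],
    [0,0,-15,0,0,0],
    [-15,0,-10,0,0,0],
    [-15,0,0,0,0,0],
    [-15,0,0,0,0,0],
    [-15,0,0,0,0,0],
    [0,0,0,0,0,0],
    [0,0,0,0,0,0],
  ],
)

```text
time_s: 21.85
eef_pos: [0.4602, 0.1238, 0.3627]
tool_rot: [-0.0, 0.889, -0.458, 0.0]
wrist_force: [0.9, 0.0, 0.1]
opening: 0.401
grasp_force: 0.0
```

```bash
python3 st.py; python3 - <<'E'
from h import *
w=snap('wrist','w7.png');t=snap('side','s7.png')
u,v=[int(i) for i in proj(w,[.495,.0752,.1])];print(u,v)
o=np.zeros((600,800,3),np.uint8)
o[:,:400]=cv2.resize(w['color'],(800,600))[:,max(0,min(400,int(u*1.5625)-200)):][:,:400]
u,v=[int(i) for i in proj(t,[.495,.0752,.08])]
o[:,400:]=cv2.resize(t['color'][v-60:v+60,u-40:u+40],(400,600),interpolation=cv2.INTER_CUBIC)
cv2.imwrite('pics/z7.png',o)
y=t
for z in(.066,.079,.115): print(z,proj(t,[.495,.0752,z]))
E
```

```text
21.85 [0.4602 0.1238 0.3627] [0.9 0.  0.1] [-0.012 -0.005  0.002] turn 78.13 0.40148609389761947
256 114
0.066 [270.43882316 174.9408924 ]
0.079 [270.3648034 169.8596742]
0.115 [270.15610662 155.5333131 ]
```

View pics/z7.png

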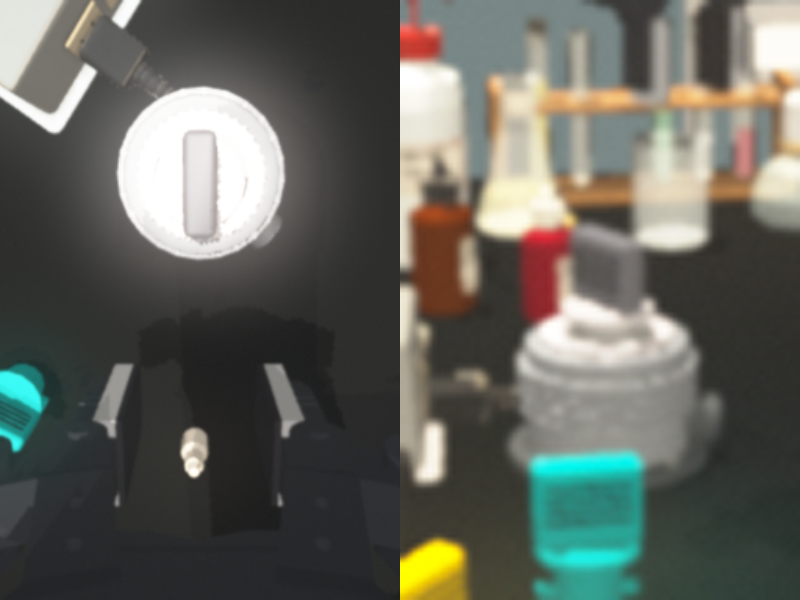

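The insert stands upright in the socket at the turned angle, with its top at side row ~155 (predicted 155.5 for H = 43 mm). The gripper is clear and the bystanders are untouched.

```bash
python3 -c "
from station import order
print(order.sign_off())"
```

```text
the job is handed in; nothing more can be done
None
```

The lamp insert is locked in its seat, turned about 78° clockwise (the stop felt very light, so full contact isn't certain), upright and let go at about H = 43 mm. No bystander was touched, and the job was handed in at about 22 s.

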